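Clamp the glued honey dipper

ROBOT

A 6-joint arm with a two-finger parallel gripper is mounted at the origin on the work surface. World frame = base frame: x ahead of the robot, y to its left, z up, the work surface at z = 0. Lengths are in mm, angles in rad, forces in N, time in s.
With the tool pointing down it reaches from about 350 to 875 mm from the base axis. Payload 4.2 kg.
Tool frame: the origin (TCP) lies at the very end of the fingers, on their centre line; the grasp point (between the pads) lies 19 mm behind it; z points along the fingers, y is the line along which they close (so a half turn about z gives the same grasp; the last joint's range is limited). The gripper opens to 85 mm and grips with 20 to 120 N. Pads are 22 mm wide; open, the fingers measure 114 mm over their backs; the gripper's body (76 mm by 85 mm) begins 54 mm behind the grasp point. The pads swing forward as they close: fully open they stand 13 mm farther back than shut.
Start: joints at [-0.99, 0.385, 0.008, 0, -1.194, -0.259], TCP at [197.687, -592.89, 231.312] pointing down, gripper open.
Joint ranges: [-3.14, 3.14], [-1.21, 2.06], [-1.07, 1.41], [-3.16, 2.05], [-2.99, -0.16], [-3.1, 3.1]. Speed limits (rad/s): [2.79, 2.79, 3.14, 3.14, 3.14, 3.14].

INTERFACE

Orientations are given as a unit quaternion [x, y, z, w].
In Python, from bench import arm, viewer gives the robot as it stands. The module is installed in compiled form; this text tells all that it offers.
- The arm moves only by the shell command python3 -m jog FILE [OPENING], which reads ROWS from the file FILE. ROWS is a JSON object with one list for each field, all of the same length, 1 to 10, a row being the entries at one place: dx, dy, dz (the shift in units of 25 mm), ax, ay, az (a rotation vector in units of 0.1 rad); each row is the pose to reach, as a shift and turn from the pose commanded when the command began, along the tool's axes at that moment; what a row does not reach only later rows make up. A row lasts 1/10 s, in which the tool goes at most 50 mm and 0.15 rad, less where a joint would pass 70% of its speed; a pose out of reach is approached as far as the arm can. OPENING is the finger opening in mm, set as the command begins (- or left out keeps the last). The fingers move at their own pace and stop on an object; the grip force is fixed at half the most. Time passes only in rows, so rows that do not move let the fingers close. It prints the time, the measured TCP pose, the force, the opening and the grip force at its end. Input that does not fit is refused with a message, and nothing moves.
- arm.read_state(): the state, without advancing time (a new reading comes with each control period).
- viewer.get_image(name): name is "side" or "top" or "wrist"; returns (picture, depth): 400x640x3 uint8, blue, green, red; 400x640 float32, mm along the optical axis (not along the pixel's ray), 0 where there is no reading.
- viewer.get_calibration(name): a dict with "K" (3x3 intrinsics, pixels), "rvec" (rotation vector, rad) and "tvec" (3), from world to camera coordinates, as OpenCV has them. Camera axes: x right, y down, z forward; pixel columns grow to the right and rows downward; lengths in mm; the calibration is good to about 2 mm. The wrist camera is an equidistant fisheye: a pixel r from the principal point sees the ray r / f radians off the axis. A picture is of the moment at which its call begins: read the wrist's pose just before it. get_calibration takes no time and is no camera call; for the wrist camera it gives the pose at the moment of the call.
- arm.job_done(): hands the job in; it is judged then, once.
The state is a dict: "clock": time; "joints": joint angles; "joint_vel": joint speeds; "joint_efforts": joint torques, N m; "position": TCP position; "ee_rot": TCP orientation; "contact_force": force on the tool from outside, world axes, zero at the start; "wrist_torque": the same for the moment, N m; "gripper_width": finger opening in mm; "grasp_force": force on a finger pad.
Only numpy, scipy, OpenCV 4.12 (cv2) and the standard library are available. Lean on these libraries where they do the work, as an engineer would, in place of code of your own. Each camera call takes 0.05 s, during which the arm holds its last target. There are 200 camera calls.

TASK

The split in the honey dipper's handle has just been glued. Take the dipper off the lazy Susan and lay it flat on the clamp block between the clamp's two jaws, handle end in towards the bar and head hanging out past the open edge of the block; then pump the clamp's trigger (do not push the jaw or bar by hand) until the sprung pad presses the handle firmly but without crushing it, and finish still holding the trigger squeezed so that the pressure stays on. Leave the mug, funnel and sippy cup where they stand.

Things in the scene. Friction and masses are not known exactly. Their poses are not given: they have to be found in the camera images.
- dipper: Light wooden honey dipper, loose, about 45 g: square handle 14 x 14 mm, 140 mm long, then a grooved head 40 mm long, 31 mm across. Origin on the handle's underside, 95 mm from its free end (centre of mass 5 mm nearer the head); x along the handle to the head, z up. Starts lying flat on the lazy Susan, head hanging out past the rim.
- dipper_head (a point): Centre of the far end face of the dipper's head, 85 mm along x from the dipper's origin and 7 mm above it.
- dipper_butt (a point): Centre of the free end face of the dipper's handle, 95 mm along -x from the dipper's origin and 7 mm above it.
- turntable: White plastic lazy Susan, its base fixed to the worktop: plate 160 mm in diameter that turns with some friction, flat top 30 mm above the worktop. Origin on the worktop under its centre.
- clamp: One-hand bar clamp lying on its side, fixed on a dark wooden block. Origin on the worktop under the bar, at the fixed jaw's face; x along the bar from fixed to moving jaw, y across to the side of grip and trigger, z up. In mm: block x -130..105, y -140..30, flat top z 30. Bar y -6..6 (teeth to y 11), z 36..52, it slides along x. Ratchet housing x -74..-2, y -16..26, top z 66.
- clamp_fixed_jaw (a point): Middle of the fixed jaw's face, clamp frame x 0, y -40, z 44 mm. The fixed jaw fills x -40..0, y -60..-4, top z 60 mm.
- clamp_bed (a point): Point on the block's top at x 18, y -115, z 30 mm of the clamp frame: about where the dipper's origin goes, with the dipper's x along the clamp's -y. The handle then lies between the jaws, the head hangs past the block's edge at y -140. Jaws end at y -62, so fingers have free room here.
- clamp_squeeze (a point): Clamp frame x -52.5, y 80, z 47 mm: centre of grip and trigger when fully squeezed. Pads closing along the clamp's x about this fixed point push the trigger first and meet the grip only at the end of the stroke, 27 mm apart; open them at least 75 mm before. The fixed grip is a bar x -66..-50, y 20..112, z 32..62 mm, only the worktop below it.
- trigger (a joint): Trigger squeeze, rad: 0 at rest (sprung back), 0.17 fully squeezed. Steel lever in front of the grip, 8 mm thick, reaching to y 112, z 33..61 mm of the clamp frame, on an upright pivot at x -32, y -50. At y 80 its front face goes from x -17 (rest) to -39 mm (squeezed): grip plus trigger measure 49 mm, then 27 mm. The return spring needs 1 to 2 N there.
- trigger_lever: The trigger lever itself; origin on its pivot.
- jaw (a joint): Advance of the moving jaw, m; gap from free pad to fixed jaw is 0.060 minus this. Each full squeeze and full release of the trigger advances it one 7 mm tooth; it stays when the trigger returns (3 N friction) but has no lock: pressure over 3 N fades on release. Pad push = 2 x finger force on the trigger at y 80, less about 3 N. Squeeze with 8 to 14 N; over 24 N crushes.
- far_jaw: The moving jaw with the bar and pad: block 22 mm thick, y -62 to 8 mm of the clamp frame, top z 59; origin at the face of the uncompressed pad on the bar's line, 44 mm above the worktop.
- pad_spring (a joint): Compression of the sprung rubber pad on the moving jaw, m: 0 free, 0.003 at its stop; 4 N per mm, hard beyond the stop. 1.5 mm or more is a good clamping.
- jaw_pad: Rubber pad, 40 mm along y (y -60 to -20 of the clamp frame) and 24 mm high; origin in the middle of the face that touches the handle.
- mug: Stainless steel mug, 78 mm in diameter, 88 mm tall, loose; origin under its centre. Leave it.
- funnel: Blue plastic funnel standing on its wide mouth, 100 mm in diameter, 95 mm tall, loose; origin under its centre. Leave it.
- sippy_cup: Coral silicone sippy cup, 74 mm in diameter, 126 mm tall, loose; origin under its centre. Leave it.
There are look-alikes about, which are no part of the job. There is more than one size of the dipper; the job needs the largest.

How it is judged (in metres and radians):
On the way, in this order (a step that is already met when the one before it is completed fails the run):
1. the dipper lies flat on the block between the jaws, head out past the open edge, let go, the pad not yet pressing (angle between dipper's own z axis and vertical below 0.12 rad and angle between the x axis of dipper and the y axis of clamp, either way round below 0.15 rad and z of dipper in the frame of clamp between 0.025 and 0.035 m and y of dipper_butt in the frame of clamp between -0.05 and 0 m and y of dipper_head in the frame of clamp below -0.15 m and x of dipper_butt in the frame of clamp between 0 and 0.06 m and contact force between the fingers and dipper below 0.3 N and linear speed of dipper below 0.03 m/s and contact force between jaw_pad and dipper below 4 N), for 0.2 s.
2. the trigger has been pumped until the pad presses the handle with over 5 N (contact force between jaw_pad and dipper above 5 N), for 0.2 s.
At the end, for the whole second after the job is handed in: Dipper lies on the block, level to 0.12 rad, across the bar to 0.15 rad, handle end within 50 mm of the bar's line, head on the open side, untouched by the fingers; the pad presses it with 5 to 50 N while the fingers push the trigger with over 1.5 N (angle between dipper's own z axis and vertical below 0.12 rad and angle between the x axis of dipper and the y axis of clamp, either way round below 0.15 rad and z of dipper in the frame of clamp between 0.025 and 0.035 m and y of dipper_butt in the frame of clamp between -0.05 and 0 m and y of dipper_head in the frame of clamp below -0.15 m and x of dipper_butt in the frame of clamp between 0 and 0.06 m and contact force between the fingers and dipper below 0.3 N and contact force between jaw_pad and dipper above 5 N and contact force between the fingers and trigger_lever above 1.5 N and value of joint trigger above 0.01 rad and linear speed of dipper below 0.02 m/s); the arm keeps its last pose, push and grip.
It fails at once if the handle is crushed: the pad presses with over 50 N (contact force between jaw_pad and dipper above 50 N).
It fails at once if the moving jaw or bar is pushed by hand (over 4 N) (contact force between any of the fingers, the arm and far_jaw above 4 N).
It fails at once if the mug, funnel or sippy cup is moved by over 30 mm (distance of any of mug, funnel, sippy_cup from where it was at the start of the episode above 0.03 m).
It also fails if it takes over 72 s, if anything falls off the work surface, if the arm or the gripper's body presses on something with over 40 N, if the wrist force passes 120 N, or if a joint passes its speed limit or range.

## Working session

There is one attempt and no reset: what is moved stays moved. The work goes in short steps, Python scripts to look and compute and a shell command to move; the robot and the scene stay as the last step left them, time stands still between calls to the robot, and variables do not carry over. Pictures are saved under pics/ and viewed, at most 10 in all, crops included, and the job is handed in when it is done.

```bash
mkdir -p pics; cat > h.py <<'E'
import numpy as np,cv2
from bench import arm,viewer
def grab(n):
    im,d=viewer.get_image(n); np.savez(f'{n}.npz',im=im,d=d); return im,d
def load(n):
    z=np.load(f'{n}.npz'); return z['im'],z['d']
def cloud(n,d):
    c=viewer.get_calibration(n);K=np.array(c['K']);R=cv2.Rodrigues(np.array(c['rvec'],float))[0];t=np.array(c['tvec'],float).ravel()
    v,u=np.mgrid[:400,:640]
    P=np.dstack([(u-K[0,2])/K[0,0]*d,(v-K[1,2])/K[1,1]*d,d])
    W=(P-t)@R; W[d==0]=np.nan; return W
E
python3 - <<'E'
from h import *
a,d=grab('top');b,e=grab('side')
cv2.imwrite('pics/top.png',a);cv2.imwrite('pics/side.png',b)
print(arm.read_state()); print(viewer.get_calibration('top'))
W=cloud('top',d);print(W[200,320],np.nanmin(W.reshape(-1,3),0),np.nanmax(W.reshape(-1,3),0))
E
```

```text
{'clock': 0.1, 'joints': array([-9.90406518e-01,  3.85467313e-01,  6.74164138e-03, -4.27590311e-04,
       -1.19397801e+00, -2.58631791e-01]), 'joint_vel': array([ 0.00093049, -0.00168667,  0.00613057,  0.00113126,  0.00182152,
       -0.00078352]), 'joint_efforts': array([-4.56007456e-04, -3.93319237e+01,  1.88929904e+01,  4.19803709e+00,
       -2.57125161e-03,  9.37347096e-06]), 'position': array([ 197.51334768, -592.41721745,  230.33135483]), 'ee_rot': array([-1.60108009e-01,  9.87099021e-01,  9.51925523e-04, -2.06957799e-04]), 'contact_force': array([-0.46676735,  0.52610719, -0.98000791]), 'wrist_torque': array([-0.00630166,  0.02055316,  0.0595661 ]), 'grasp_force': 0.0, 'gripper_width': 85.8762316170104}
{'K': array([[420.12721664,   0.        , 317.71693228],
       [  0.        , 420.12721664, 194.92275008],
       [  0.        ,   0.        ,   1.        ]]), 'rvec': array([ 2.11229258, -2.14965382,  0.19712379]), 'tvec': array([-4.62507022e-02,  5.35968508e+02,  1.18161586e+03])}
[528.81579414 -16.48158761  -0.53317103] [ -276.63985811 -1746.46384142  -775.57465668] [1762.99390186 1648.26261162  738.09385641]
```

View pics/top.png

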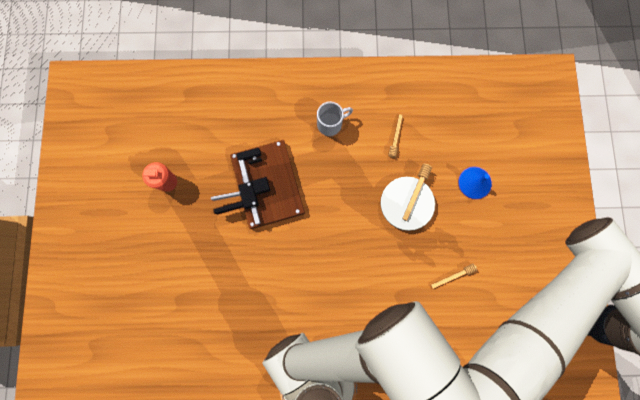

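View pics/side.png

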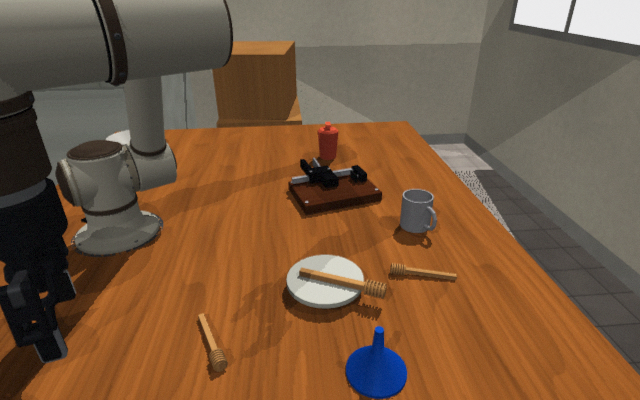

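The top view shows three dippers: (415,195) on the white lazy Susan, (397,135) and (455,277) lying on the worktop. By the description, the one at (415,195) is the target. The clamp is at (258,187), with its grip and trigger at about (232,203) and the moving jaw at (248,155). The side view shows the same layout, with the target dipper at (340,283).

```bash
python3 - <<'E'
from h import *
a,d=load('top');W=cloud('top',d);Z=W[...,2]
hsv=cv2.cvtColor(a,cv2.COLOR_BGR2HSV)
# turntable: white
def rep(n,m):
    p=W[m&~np.isnan(Z)];print(n,len(p),p.mean(0).round(1),'min',p.min(0).round(1),'max',p.max(0).round(1));return p
u=np.arange(640)[None,:]+np.zeros((400,1));v=np.arange(400)[:,None]+np.zeros((1,640))
roi=lambda a,b,c,d_:(u>=a)&(u<b)&(v>=c)&(v<d_)
tt=rep('plate',roi(370,450,165,240)&(hsv[...,1]<60)&(hsv[...,2]>150)&(Z>20))
from scipy.spatial import ConvexHull
c,r=cv2.minEnclosingCircle(tt[:,:2].astype(np.float32));print('tt circ',c,r)
for n,m in(('dip',roi(395,440,158,228)&(hsv[...,1]>70)&(Z>36)),('d2',roi(385,410,108,162)&(Z>4)),('d3',roi(425,485,260,292)&(Z>4))):
    p=rep(n,m);rc=cv2.minAreaRect(p[:,:2].astype(np.float32));q=p[:,:2]-p[:,:2].mean(0);ax=np.linalg.svd(q,full_matrices=False)[2][0];print(rc,ax,np.ptp(q@ax))
    if n=='dip':
        s=q@ax;o=np.array([-ax[1],ax[0]])
        for k in np.arange(-100,100,15):
            mm=(s>=k)&(s<k+15)
            if mm.any():print(k,p[mm].mean(0).round(1),np.ptp(q[mm]@o).round(1))
# clamp block
blk=rep('block',roi(210,320,130,240)&(Z>22)&(Z<35));
rc=cv2.minAreaRect(blk[:,:2].astype(np.float32));print('rect',rc,cv2.boxPoints(rc))
for n,m in(('mug',roi(310,355,95,140)),('sip',roi(138,180,160,192)),('fun',roi(455,495,165,202))):
    rep(n,m&(Z>15))
cl=rep('hi',roi(205,320,130,240)&(Z>38)&(Z<80))
cv2.imwrite('pics/crop.png',np.hstack([cv2.resize(a[135:235,205:310],None,fx=4,fy=4,interpolation=2),cv2.resize(a[145:245,370:465],None,fx=4,fy=4,interpolation=2)]))
E
```

```text
plate 1995 [ 510.1 -272.4   29.6] min [ 433.  -355.2   20.1] max [ 589.8 -196.3   45.8]
tt circ (512.654296875, -275.2543640136719) 80.44334411621094
dip 359 [ 556.  -304.9   45. ] min [ 461.2 -348.4   36.1] max [ 627.8 -256.4   57.9]
((542.1599731445312, -299.00823974609375), (30.578704833984375, 179.81289672851562), 65.20213317871094) [-0.9041411   0.42723399] 179.8940987799799
-85 [ 621.4 -335.3   47.2] 26.5
-70 [ 612.  -331.4   47.6] 29.6
-55 [ 599.4 -324.6   47.4] 29.8
-40 [ 586.8 -320.1   44.8] 28.7
-25 [ 571.6 -312.9   43.5] 13.6
-10 [ 558.2 -306.4   44.1] 13.2
5 [ 545.1 -299.8   43.6] 13.4
20 [ 530.9 -293.3   44. ] 13.6
35 [ 517.8 -286.8   43.2] 13.4
50 [ 503.9 -280.3   43.8] 13.3
65 [ 490.4 -273.4   43.8] 13.5
80 [ 476.7 -267.1   43.4] 13.2
95 [ 465.3 -262.3   43. ] 11.6
d2 255 [ 716.3 -254.1   13.6] min [ 645.2 -295.7    4.1] max [ 817.7 -220.    30.4]
((731.1302490234375, -259.8847961425781), (74.60140228271484, 172.87184143066406), 87.51326751708984) [-0.97446517  0.22453872] 170.8326021926546
d3 319 [ 299.6 -409.1   13.1] min [ 251.9 -496.1    4. ] max [ 342.9 -322.2   27.2]
((296.8249206542969, -409.0521240234375), (173.12472534179688, 89.36012268066406), 88.97039031982422) [ 0.29733914 -0.95477193] 185.57359652098444
block 3248 [575.4 128.2  29.4] min [447.   31.7  22. ] max [713.5 266.3  35. ]
rect ((573.2025146484375, 170.88165283203125), (236.624755859375, 226.42617797851562), 15.068876266479492) [[429.52527  249.44293 ]
 [488.3916    30.802654]
 [716.87976   92.32037 ]
 [658.0134   310.96066 ]]
mug 569 [773.5 -54.8  58. ] min [ 731.7 -117.8   15. ] max [811.  -11.2  93.5]
sip 716 [588.2 440.3  95.6] min [556.8 412.9  15.4] max [629.6 485.6 132.8]
fun 596 [ 571.8 -481.7   34.8] min [ 529.7 -531.8   15. ] max [ 617.  -444.4   99.1]
hi 1373 [563.  200.3  58. ] min [456.2  63.5  38.1] max [682.2 301.5  72.3]
```

View pics/crop.png

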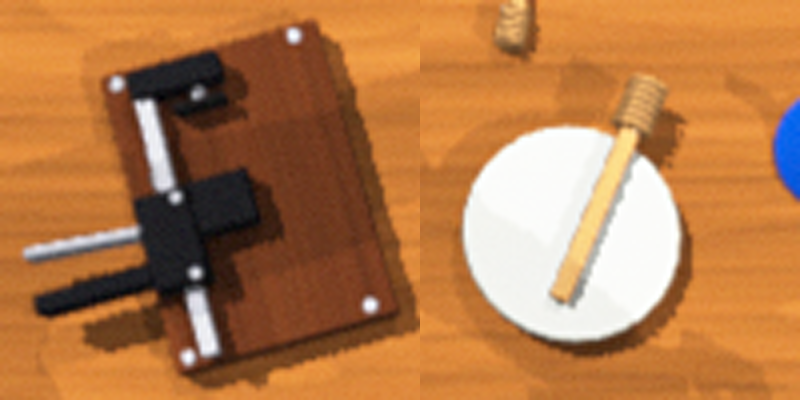

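The crop confirms the choice: the dipper on the lazy Susan is 180 mm long, with a 13.5 mm handle and a 30 mm head. In the left half, the moving jaw is at crop (175,80), the fixed jaw at (225,200), and the trigger (silver) and grip (black) are on the left. Next I fit the clamp pose.

```bash
cat >> h.py <<'E'
from scipy.spatial.transform import Rotation as Ro
def move(target,yaw,state=None):
    """tool-down target (TCP), yaw of tool y axis (rad, world) -> shift in tool axes, rotvec"""
    s=state or arm.read_state(); R0=Ro.from_quat(s['ee_rot'])
    y=np.array([np.cos(yaw),np.sin(yaw),0]);z=np.array([0,0,-1.]);R1=Ro.from_matrix(np.column_stack([np.cross(y,z),y,z]))
    print('shift',(R0.inv().apply(np.array(target)-s['position'])).round(1),'rot',(R0.inv()*R1).as_rotvec().round(3),'j',s['joints'].round(2))
E
python3 - <<'E'
from h import *
from scipy.optimize import minimize
a,d=load('top');W=cloud('top',d)[130:240,205:320].reshape(-1,3);W=W[~np.isnan(W[:,2])]
boxes=[(-130,105,-140,30,30),(-100,60,-6,6,52),(-40,0,-60,-4,60),(-74,-2,-16,26,66),(-66,-50,20,112,62)]
def f(p):
    c,s=np.cos(p[2]),np.sin(p[2]);X=W[:,:2]-p[:2];x=X@[c,s];y=X@[-s,c]
    h=np.zeros(len(x))
    for b in boxes:h=np.where((x>b[0])&(x<b[1])&(y>b[2])&(y<b[3]),b[4],h)
    return np.minimum(abs(h-W[:,2]),15).mean()
best=min((minimize(f,[577.5+i,199.8+j,.263],method='Nelder-Mead',options=dict(initial_simplex=[[577.5+i,199.8+j,.263],[582+i,200+j,.26],[577+i,205+j,.26],[577+i,200+j,.3]])) for i in(-4,0,4) for j in(-4,0,4)),key=lambda r:r.fun)
p=best.x;print(p,best.fun,f([577.5,199.8,.263]));np.save('clamp.npy',p)
c,s=np.cos(p[2]),np.sin(p[2]);X=W[:,:2]-p[:2];x=X@[c,s];y=X@[-s,c];z=W[:,2]
def e(n,m):print(n,m.sum(),np.percentile(x[m],[2,98]).round(1),np.percentile(y[m],[2,98]).round(1),np.median(z[m]).round(1))
e('fixedjaw',(z>56)&(z<64)&(y<-20)&(x<20)&(x>-60)); e('movjaw',(z>54)&(x>40)&(y<20)&(y>-80)); e('pad?',(z>45)&(x>50)&(x<75)&(y<-15)&(y>-80))
e('grip',(z>50)&(y>40)&(x<-45)); e('trig',(z>50)&(y>70)&(y<90)&(x>-40)); e('house',(z>63)&(y>-30)&(y<30)&(x<10));e('blockedge',(z>25)&(z<33)&(y<-60))
move([546.7,-301.1,110],np.deg2rad(64.7)); move([546.7,-301.1,32],np.deg2rad(64.7))
E
```

```text
[5.77672345e+02 1.99780557e+02 2.63734625e-01] 2.7598082897372995 2.7712600562990723
fixedjaw 166 [-38.7  -1.4] [-59.3 -20.8] 59.5
movjaw 196 [54.8 92.7] [-59.7   5. ] 57.7
pad? 84 [55.  73.7] [-59.8 -18.4] 53.9
grip 147 [-66.  -50.4] [ 41.6 109.3] 60.3
trig 24 [-25.6 -16.8] [70.1 88.1] 59.0
house 293 [-71.7  -4.9] [-18.9  24.2] 65.8
blockedge 1782 [-125.7   99.4] [-138.2  -61.7] 29.4
shift [-423.4  165.8  120.6] rot [ 0.002 -0.001  0.763] j [-0.99  0.39  0.01 -0.   -1.19 -0.26]
shift [-423.4  165.6  198.6] rot [ 0.002 -0.001  0.763] j [-0.99  0.39  0.01 -0.   -1.19 -0.26]
```

Careful with the scale: shifts go in units of 25 mm and turns go in units of 0.1 rad. That gives: -423 mm is -16.92, -395 mm is -15.8, 0.763 rad is 7.63.

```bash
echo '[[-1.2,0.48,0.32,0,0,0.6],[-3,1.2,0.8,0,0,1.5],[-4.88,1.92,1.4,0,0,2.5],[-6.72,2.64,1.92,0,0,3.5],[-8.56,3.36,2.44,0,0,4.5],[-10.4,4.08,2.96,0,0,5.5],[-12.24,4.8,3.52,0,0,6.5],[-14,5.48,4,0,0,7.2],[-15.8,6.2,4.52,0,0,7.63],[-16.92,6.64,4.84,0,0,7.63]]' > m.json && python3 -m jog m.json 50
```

```text
refused: ROWS must be an object with one list for each field. Nothing was moved.
```

Wrong form. The message asks for an object with one list for each field, so I'll send the same numbers that way.

```bash
echo '{"dx": [-1.2,-3,-4.88,-6.72,-8.56,-10.4,-12.24,-14,-15.8,-16.92],"dy": [0.48,1.2,1.92,2.64,3.36,4.08,4.8,5.48,6.2,6.64],"dz": [0.32,0.8,1.4,1.92,2.44,2.96,3.52,4,4.52,4.84],"ax": [0,0,0,0,0,0,0,0,0,0],"ay": [0,0,0,0,0,0,0,0,0,0],"az": [0.6,1.5,2.5,3.5,4.5,5.5,6.5,7.2,7.63,7.63]}' > m.json && python3 -m jog m.json 50; echo '{"dx": [0,0,0],"dy": [0,0,0],"dz": [0,0,0],"ax": [0,0,0],"ay": [0,0,0],"az": [0,0,0]}' > m.json && python3 -m jog m.json; python3 - <<'E'
from h import *
move([546.7,-301.1,32],np.deg2rad(64.7))
a,d=grab('wrist');cv2.imwrite('pics/w1.png',a)
E
```

```text
clock: 1.1
position: [547.9, -299.3, 108.9]
ee_rot: [0.218, 0.976, 0.0, -0.001]
contact_force: [0.5, -0.1, -0.8]
gripper_width: 50.4
grasp_force: 0.0
clock: 1.4
position: [545.8, -302.1, 110.3]
ee_rot: [0.219, 0.976, -0.0, -0.0]
contact_force: [0.6, 0.1, -0.2]
gripper_width: 49.9
grasp_force: 0.0
shift [-0.5  1.3 78.3] rot [-0.    -0.001 -0.   ] j [-0.25  0.49 -0.15  0.   -0.93 -1.77]
```

View pics/w1.png

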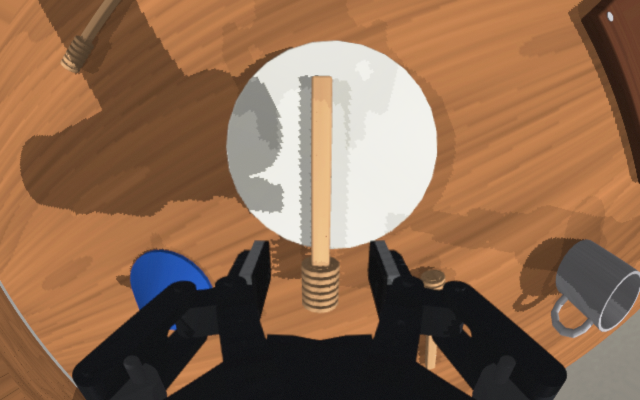

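The wrist view shows the handle at about (321,170), centred between the fingers (268 and 372), with the head at (320,285). The last joint would run out of range at the clamp, so I'll make a half turn here first.

```bash
echo '{"dx": [0,0,0,0,0,0,0,0,0,0],"dy": [0,0,0,0,0,0,0,0,0,0],"dz": [0,0,0,0,0,0,0,0,0,0],"ax": [0,0,0,0,0,0,0,0,0,0],"ay": [0,0,0,0,0,0,0,0,0,0],"az": [-1.2,-2.7,-4.2,-5.7,-7.2,-8.7,-10.2,-11.7,-13.2,-14.7]}' > m.json && python3 -m jog m.json; echo '{"dx": [0,0,0,0,0,0,0,0,0,0],"dy": [0,0,0,0,0,0,0,0,0,0],"dz": [0,0,0,0,0,0,0,0,0,0],"ax": [0,0,0,0,0,0,0,0,0,0],"ay": [0,0,0,0,0,0,0,0,0,0],"az": [-1.5,-3,-4.5,-6,-7.5,-9,-10.5,-12,-13.5,-15]}' > m.json && python3 -m jog m.json; echo '{"dx": [0,0,0,0],"dy": [0,0,0,0],"dz": [0,0,0,0],"ax": [0,0,0,0],"ay": [0,0,0,0],"az": [-1,-1.7,-1.7,-1.7]}' > m.json && python3 -m jog m.json; python3 - <<'E'
from h import *
move([546.7,-301.1,32],np.deg2rad(244.7))
E
```

```text
clock: 2.45
position: [545.5, -302.8, 111.0]
ee_rot: [-0.494, 0.87, -0.0, 0.0]
contact_force: [0.8, -0.3, 0.2]
gripper_width: 50.4
grasp_force: 0.0
clock: 3.45
position: [545.6, -302.8, 111.0]
ee_rot: [0.954, -0.3, 0.0, -0.0]
contact_force: [-0.2, -0.2, 0.1]
gripper_width: 49.6
grasp_force: 0.0
clock: 3.85
position: [545.9, -302.4, 110.8]
ee_rot: [0.975, -0.221, 0.0, 0.0]
contact_force: [-0.9, 0.7, 0.3]
gripper_width: 50.0
grasp_force: 0.0
shift [ 0.1 -1.5 78.8] rot [-0.    -0.001 -0.004] j [-0.25  0.49 -0.15  0.   -0.93  1.37]
```

In the tool's units: 78 mm is 3.12, 75 mm is 3.

```bash
echo '{"dx": [0,0,0,0,0,0],"dy": [-0.06,-0.06,-0.06,-0.06,-0.06,-0.06],"dz": [1,2,2.64,3,3.12,3.12],"ax": [0,0,0,0,0,0],"ay": [0,0,0,0,0,0],"az": [0,0,0,0,0,0]}' > m.json && python3 -m jog m.json; echo '{"dx": [0,0,0,0,0,0,0,0],"dy": [0,0,0,0,0,0,0,0],"dz": [0,0,0,0,0,0,0,0],"ax": [0,0,0,0,0,0,0,0],"ay": [0,0,0,0,0,0,0,0],"az": [0,0,0,0,0,0,0,0]}' > m.json && python3 -m jog m.json 5;  echo '{"dx": [0,0,0,0,0],"dy": [0,0,0,0,0],"dz": [-0.4,-1.6,-2.8,-2.8,-2.8],"ax": [0,0,0,0,0],"ay": [0,0,0,0,0],"az": [0,0,0,0,0]}' > m.json && python3 -m jog m.json; python3 - <<'E'
from h import *
a,d=grab('wrist');b,e=grab('top');cv2.imwrite('pics/w2.png',np.vstack([cv2.resize(a,(480,300)),cv2.resize(b[130:255,200:480],(560,250))[:,:480]]))
p=np.load('clamp.npy');c,s=np.cos(p[2]),np.sin(p[2])
t=lambda x,y,z:[p[0]+c*x-s*y,p[1]+s*x+c*y,z]
print(t(10,-115,0)); move(t(10,-115,104),p[2]+np.pi)
E
```

```text
clock: 4.45
position: [547.3, -300.5, 32.5]
ee_rot: [0.976, -0.22, 0.0, 0.0]
contact_force: [0.2, -0.2, -0.1]
gripper_width: 50.1
grasp_force: 0.0
clock: 5.25
position: [547.7, -300.5, 33.5]
ee_rot: [0.976, -0.219, 0.001, 0.0]
contact_force: [-0.9, 0.3, 5.7]
gripper_width: 11.9
grasp_force: 60.0
clock: 5.75
position: [547.2, -300.1, 103.1]
ee_rot: [0.976, -0.22, 0.001, -0.0]
contact_force: [-0.0, -0.5, 0.0]
gripper_width: 11.9
grasp_force: 59.3
[np.float64(617.3056796977843), np.float64(91.3637738024821), 0]
shift [-103.5 -383.9   -2.5] rot [0.001 0.002 0.864] j [-0.24  0.5  -0.16 -0.   -0.91  1.37]
```

View pics/w2.png

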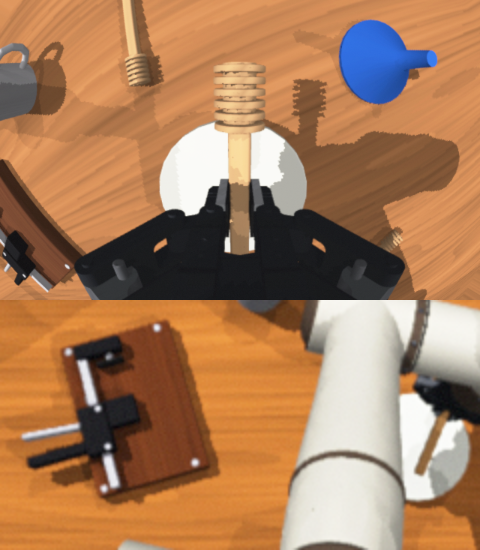

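The wrist view shows the dipper clamped between the pads at (240,205), head at (240,95), lifted level. The top view shows the clamp undisturbed.

```bash
echo '{"dx": [-0.2,-0.56,-1.04,-1.52,-2,-2.48,-2.96,-3.4,-3.8,-4.04],"dy": [-0.72,-2.12,-3.88,-5.64,-7.4,-9.16,-10.92,-12.6,-14.08,-15],"dz": [0,0,0,0,0,0,0,0,0,0],"ax": [0,0,0,0,0,0,0,0,0,0],"ay": [0,0,0,0,0,0,0,0,0,0],"az": [0.4,1.2,2.2,3.2,4.2,5.2,6.2,7.2,8,8.5]}' > m.json && python3 -m jog m.json; echo '{"dx": [0,0,0,0,0],"dy": [0,-0.28,-0.36,-0.36,-0.36],"dz": [0,0,0,0,0],"ax": [0,0,0,0,0],"ay": [0,0,0,0,0],"az": [0.05,0.1,0.14,0.14,0.14]}' > m.json && python3 -m jog m.json; python3 - <<'E'
from h import *
p=np.load('clamp.npy');c,s=np.cos(p[2]),np.sin(p[2])
t=lambda x,y,z:[p[0]+c*x-s*y,p[1]+s*x+c*y,z]
move(t(10,-115,34),p[2]+np.pi)
a,d=grab('top');W=cloud('top',d);Z=W[...,2]
X=W[...,:2]-p[:2];x=X@[c,s];y=X@[-s,c];h=cv2.cvtColor(a,cv2.COLOR_BGR2HSV)
m=(Z>98)&(Z<135)&(x>-30)&(x<50)&(y>-220)&(y<0)&(h[...,1]>70)
q=np.c_[x[m],y[m],Z[m]];print(len(q))
for k in range(-210,0,10):
    mm=(q[:,1]>=k)&(q[:,1]<k+10)
    if mm.any():print(k,mm.sum(),q[mm].mean(0).round(1),np.ptp(q[mm][:,0]).round(1))
E
```

```text
clock: 6.85
position: [616.0, 84.5, 100.7]
ee_rot: [0.798, -0.602, -0.001, 0.001]
contact_force: [-0.3, 0.2, -0.8]
gripper_width: 12.3
grasp_force: 59.3
clock: 7.35
position: [625.0, 83.3, 102.1]
ee_rot: [0.794, -0.608, -0.0, 0.0]
contact_force: [0.3, -0.7, -0.2]
gripper_width: 12.6
grasp_force: 59.3
shift [-9.8  5.3 68.1] rot [ 0.001  0.    -0.001] j [ 0.39  0.51 -0.14 -0.   -0.92 -0.13]
347
-210 29 [  14.5 -204.6  114.4] 28.2
-200 38 [  13.7 -195.   114.7] 29.0
-190 30 [  14.6 -185.2  114.7] 28.7
-180 37 [  13.8 -175.1  114.8] 27.0
-170 22 [  15.8 -165.3  110.8] 13.7
-160 20 [  15.1 -154.9  111. ] 13.9
-150 11 [  12.8 -145.9  109.9] 9.9
-140 1 [  10.4 -139.7  106.2] 0.0
-120 3 [  10.3 -111.5  106.7] 1.5
-110 13 [  13.  -103.9  110.6] 10.2
-100 20 [ 15.7 -94.8 110.3] 14.5
-90 20 [ 15.9 -85.2 109.8] 15.0
-80 21 [ 15.5 -75.1 110.8] 13.2
-70 21 [ 15.8 -65.1 110.4] 12.5
-60 20 [ 15.3 -55.  112.4] 13.5
-50 19 [ 16.  -45.2 110.4] 12.8
-40 22 [ 15.9 -35.4 110.8] 13.2
```

In the tool's units: -9.8 mm is -0.392, 5.3 mm is 0.212.

```bash
echo '{"dx": [-0.16,-0.392,-0.392,-0.392,-0.392,-0.392,-0.392,-0.392,-0.392],"dy": [0.08,0.212,0.212,0.212,0.212,0.212,0.212,0.212,0.212],"dz": [0.2,1,1.8,2.32,2.56,2.64,2.68,2.68,2.68],"ax": [0,0,0,0,0,0,0,0,0],"ay": [0,0,0,0,0,0,0,0,0],"az": [0,0,0,0,0,0,0,0,0]}' > m.json && python3 -m jog m.json
```

```text
clock: 8.3
position: [618.0, 92.5, 36.1]
ee_rot: [0.794, -0.608, 0.0, -0.001]
contact_force: [-0.1, 0.4, -0.3]
gripper_width: 11.7
grasp_force: 59.3
```

```bash
echo '{"dx": [0,0,0,0],"dy": [0,0,0,0],"dz": [0.04,0.08,0.08,0.08],"ax": [0,0,0,0],"ay": [0,0,0,0],"az": [0,0,0,0]}' > m.json && python3 -m jog m.json; echo '{"dx": [0,0,0,0],"dy": [0,0,0,0],"dz": [0.02,0.04,0.04,0.04],"ax": [0,0,0,0],"ay": [0,0,0,0],"az": [0,0,0,0]}' > m.json && python3 -m jog m.json
```

```text
clock: 8.7
position: [617.7, 92.4, 33.5]
ee_rot: [0.794, -0.608, 0.0, -0.0]
contact_force: [-0.3, -0.7, 0.2]
gripper_width: 12.2
grasp_force: 59.4
clock: 9.1
position: [617.7, 92.5, 33.5]
ee_rot: [0.794, -0.608, 0.0, -0.0]
contact_force: [-2.7, 0.6, 5.9]
gripper_width: 12.1
grasp_force: 60.1
```

```bash
echo '{"dx": [0,0,0,0,0,0],"dy": [0,0,0,0,0,0],"dz": [0,0,0,0,0,0],"ax": [0,0,0,0,0,0],"ay": [0,0,0,0,0,0],"az": [0,0,0,0,0,0]}' > m.json && python3 -m jog m.json 40; echo '{"dx": [0,0,0,0,0,0],"dy": [0,0,0,0,0,0],"dz": [-0.4,-1.4,-2.6,-3.6,-3.6,-3.6],"ax": [0,0,0,0,0,0],"ay": [0,0,0,0,0,0],"az": [0,0,0,0,0,0]}' > m.json && python3 -m jog m.json; python3 - <<'E'
from h import *
p=np.load('clamp.npy');c,s=np.cos(p[2]),np.sin(p[2])
t=lambda x,y,z:[p[0]+c*x-s*y,p[1]+s*x+c*y,z]
move(t(-52.5,80,124),p[2]+np.pi)
a,d=grab('top');W=cloud('top',d);Z=W[...,2]
X=W[...,:2]-p[:2];x=X@[c,s];y=X@[-s,c];h=cv2.cvtColor(a,cv2.COLOR_BGR2HSV)
m=(Z>36)&(Z<65)&(x>-30)&(x<50)&(y>-220)&(y<-5)&(h[...,1]>70)&(h[...,2]>90)
q=np.c_[x[m],y[m],Z[m]];print(len(q))
for k in range(-210,0,10):
    mm=(q[:,1]>=k)&(q[:,1]<k+10)
    if mm.any():print(k,mm.sum(),q[mm].mean(0).round(1),np.ptp(q[mm][:,0]).round(1))
E
```

```text
clock: 9.7
position: [617.5, 92.3, 32.2]
ee_rot: [0.794, -0.608, -0.0, 0.0]
contact_force: [0.2, -0.5, -1.0]
gripper_width: 39.8
grasp_force: 0.0
clock: 10.3
position: [617.7, 92.5, 123.5]
ee_rot: [0.794, -0.608, 0.0, -0.001]
contact_force: [-0.8, -0.8, -1.4]
gripper_width: 39.6
grasp_force: 0.0
shift [-194.    63.2   -0.5] rot [-0.002  0.001  0.   ] j [ 0.41  0.47 -0.14 -0.   -0.96 -0.14]
318
-200 23 [   9.9 -194.4   46.8] 26.9
-190 32 [  11.5 -185.    46.6] 29.6
-180 31 [   9.7 -175.2   46.6] 26.7
-170 30 [  10.4 -165.3   46.4] 29.1
-160 20 [  10.2 -155.7   43.8] 21.4
-150 18 [  10.9 -144.8   42.2] 13.2
-140 16 [  11.1 -134.9   43.3] 12.1
-130 4 [   9.1 -128.4   41.6] 4.4
-110 1 [   9.4 -101.9   45.3] 0.0
-100 17 [ 11.3 -94.9  43. ] 13.6
-90 17 [ 11.8 -85.   42. ] 14.3
-80 18 [ 11.3 -74.9  42.9] 13.9
-70 17 [ 11.8 -64.7  42.9] 13.5
-60 18 [ 10.  -54.7  45.3] 19.7
-50 17 [ 11.  -45.2  44. ] 19.1
-40 18 [ 10.  -35.3  46. ] 20.4
-30 19 [ 12.2 -25.6  43.1] 42.2
-20 2 [ 13.9 -19.6  39.7] 3.3
```

The dipper is lying flat and straight at clamp x≈11, y −200..−20. Next I move over the trigger with the fingers open.

In the tool's units: -194 mm is -7.76, -187 mm is -7.48.

```bash
echo '{"dx": [-1.2,-3,-4.8,-6.6,-7.48,-7.76,-7.76,-7.76],"dy": [0.4,1,1.6,2.16,2.44,2.52,2.52,2.52],"dz": [0,0,0,0,0,0,0,0],"ax": [0,0,0,0,0,0,0,0],"ay": [0,0,0,0,0,0,0,0],"az": [0,0,0,0,0,0,0,0]}' > m.json && python3 -m jog m.json 85; python3 - <<'E'
from h import *
p=np.load('clamp.npy');c,s=np.cos(p[2]),np.sin(p[2])
t=lambda x,y,z:[p[0]+c*x-s*y,p[1]+s*x+c*y,z]
move(t(-52.5,80,28),p[2]+np.pi)
a,d=grab('wrist');cv2.imwrite('pics/w3.png',a)
E
```

```text
clock: 11.15
position: [506.2, 262.4, 121.7]
ee_rot: [0.794, -0.608, -0.0, 0.001]
contact_force: [-0.8, 0.5, -0.6]
gripper_width: 85.5
grasp_force: 0.0
shift [-1.  -0.3 93.7] rot [ 0.001 -0.001 -0.   ] j [ 0.76  0.4  -0.28  0.   -0.9  -0.5 ]
```

View pics/w3.png

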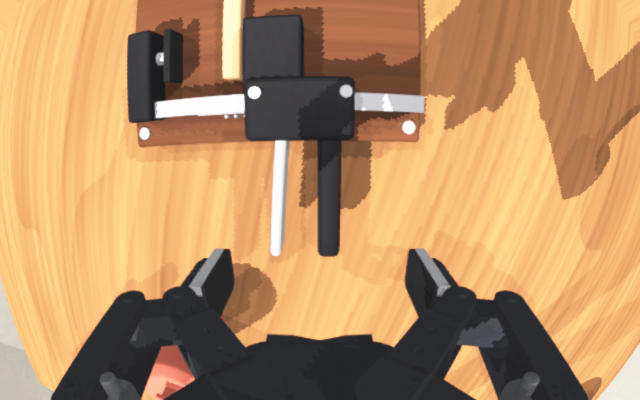

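The wrist view shows the trigger (278,200) and grip (330,200) lying between the open fingers (230 and 408), and the handle end at (232,40) between the jaws.

```bash
echo '{"dx": [-0.04,-0.04,-0.04,-0.04,-0.04,-0.04,-0.04],"dy": [0,0,0,0,0,0,0],"dz": [1,2.4,3.2,3.6,3.72,3.72,3.72],"ax": [0,0,0,0,0,0,0],"ay": [0,0,0,0,0,0,0],"az": [0,0,0,0,0,0,0]}' > m.json && python3 -m jog m.json; echo '{"dx": [0,0,0,0,0],"dy": [0,0,0,0,0],"dz": [0,0,0,0,0],"ax": [0,0,0,0,0],"ay": [0,0,0,0,0],"az": [0,0,0,0,0]}' > m.json && python3 -m jog m.json 50;echo '{"dx": [0,0,0,0,0],"dy": [0,0,0,0,0],"dz": [0,0,0,0,0],"ax": [0,0,0,0,0],"ay": [0,0,0,0,0],"az": [0,0,0,0,0]}' > m.json && python3 -m jog m.json 27
```

```text
clock: 11.9
position: [506.7, 264.5, 30.5]
ee_rot: [0.794, -0.608, 0.0, -0.001]
contact_force: [0.1, -0.3, 0.4]
gripper_width: 84.8
grasp_force: 0.0
clock: 12.4
position: [506.0, 264.5, 29.6]
ee_rot: [0.794, -0.608, 0.0, -0.0]
contact_force: [1.2, 0.8, 0.7]
gripper_width: 50.3
grasp_force: 0.5
clock: 12.9
position: [504.7, 264.1, 30.3]
ee_rot: [0.794, -0.608, -0.0, 0.001]
contact_force: [-4.3, 1.5, 8.6]
gripper_width: 27.6
grasp_force: 15.0
```

```bash
echo '{"dx": [0,0,0,0,0,0,0,0],"dy": [0,0,0,0,0,0,0,0],"dz": [0,0,0,0,0,0,0,0],"ax": [0,0,0,0,0,0,0,0],"ay": [0,0,0,0,0,0,0,0],"az": [0,0,0,0,0,0,0,0]}' > m.json && python3 -m jog m.json 80; cat >> h.py <<'E'
def jaw():
    p=np.load('clamp.npy');c,s=np.cos(p[2]),np.sin(p[2])
    a,d=grab('top');W=cloud('top',d);Z=W[...,2];X=W[...,:2]-p[:2];x=X@[c,s];y=X@[-s,c]
    m=(Z>54)&(Z<64)&(x>15)&(x<100)&(y<5)&(y>-62); f=(Z>54)&(Z<80)&(y>60)&(y<112)&(abs(x+30)<15)
    g=cv2.cvtColor(a,cv2.COLOR_BGR2HSV);h=(Z>38)&(Z<50)&(y<-66)&(y>-100)&(x>0)&(x<50)
    q=np.c_[x[h],y[h]];k=np.polyfit(q[:,1],q[:,0],1)
    print('jaw back/mean',np.percentile(x[m],98).round(1),x[m].mean().round(1),m.sum(),'handle x',q[:,0].mean().round(1),'slope',k[0].round(3))
E
python3 -c "
from h import *
jaw()"
```

```text
clock: 13.7
position: [505.8, 264.2, 29.3]
ee_rot: [0.794, -0.608, -0.0, 0.0]
contact_force: [-0.0, -0.6, 0.6]
gripper_width: 79.9
grasp_force: 0.0
jaw back/mean 87.8 72.5 177 handle x 11.8 slope -0.018
```

```bash
for i in 1 2; do echo '{"dx": [0,0,0,0,0,0,0,0],"dy": [0,0,0,0,0,0,0,0],"dz": [0,0,0,0,0,0,0,0],"ax": [0,0,0,0,0,0,0,0],"ay": [0,0,0,0,0,0,0,0],"az": [0,0,0,0,0,0,0,0]}' > m.json && python3 -m jog m.json 27|tail -2; echo '{"dx": [0,0,0,0,0,0,0],"dy": [0,0,0,0,0,0,0],"dz": [0,0,0,0,0,0,0],"ax": [0,0,0,0,0,0,0],"ay": [0,0,0,0,0,0,0],"az": [0,0,0,0,0,0,0]}' > m.json && python3 -m jog m.json 80|tail -2; python3 -c "
from h import *
jaw()"; done
```

```text
gripper_width: 27.2
grasp_force: 14.8
gripper_width: 79.6
grasp_force: 0.0
jaw back/mean 80.7 67.2 174 handle x 12.2 slope 0.055
gripper_width: 27.0
grasp_force: 14.8
gripper_width: 79.5
grasp_force: 0.0
jaw back/mean 74.0 58.1 193 handle x 11.4 slope 0.037
```

```bash
for i in 1 2 3; do echo '{"dx": [0,0,0,0,0,0,0,0],"dy": [0,0,0,0,0,0,0,0],"dz": [0,0,0,0,0,0,0,0],"ax": [0,0,0,0,0,0,0,0],"ay": [0,0,0,0,0,0,0,0],"az": [0,0,0,0,0,0,0,0]}' > m.json && python3 -m jog m.json 27|tail -2; echo '{"dx": [0,0,0,0,0,0,0],"dy": [0,0,0,0,0,0,0],"dz": [0,0,0,0,0,0,0],"ax": [0,0,0,0,0,0,0],"ay": [0,0,0,0,0,0,0],"az": [0,0,0,0,0,0,0]}' > m.json && python3 -m jog m.json 80|tail -2; python3 -c "
from h import *
jaw()"; done
```

```text
gripper_width: 27.2
grasp_force: 14.8
gripper_width: 80.2
grasp_force: 0.0
jaw back/mean 66.1 51.6 181 handle x 11.6 slope 0.007
gripper_width: 27.5
grasp_force: 14.8
gripper_width: 80.1
grasp_force: 0.0
jaw back/mean 60.1 45.8 182 handle x 11.5 slope 0.008
gripper_width: 27.5
grasp_force: 14.9
gripper_width: 80.0
grasp_force: 0.0
jaw back/mean 52.9 38.9 185 handle x 9.0 slope -0.036
```

```bash
for w in 50 44 40 37 34; do echo $w; echo '{"dx": [0,0,0,0],"dy": [0,0,0,0],"dz": [0,0,0,0],"ax": [0,0,0,0],"ay": [0,0,0,0],"az": [0,0,0,0]}' > m.json && python3 -m jog m.json $w|tail -3; done
```

```text
50
contact_force: [2.5, 0.8, 2.3]
gripper_width: 50.1
grasp_force: 1.3
44
contact_force: [3.7, 1.8, 2.9]
gripper_width: 44.3
grasp_force: 1.8
40
contact_force: [4.9, 2.1, 3.8]
gripper_width: 40.1
grasp_force: 2.5
37
contact_force: [4.6, 2.2, 3.5]
gripper_width: 37.0
grasp_force: 2.8
34
contact_force: [5.2, 2.1, 3.6]
gripper_width: 34.2
grasp_force: 3.2
```

```bash
for w in 32 30; do echo $w; echo '{"dx": [0,0,0,0,0],"dy": [0,0,0,0,0],"dz": [0,0,0,0,0],"ax": [0,0,0,0,0],"ay": [0,0,0,0,0],"az": [0,0,0,0,0]}' > m.json && python3 -m jog m.json $w|tail -3; done; python3 - <<'E'
from h import *
jaw(); a,d=grab('wrist');b,e=load('top');cv2.imwrite('pics/w4.png',np.vstack([cv2.resize(a[:200],(640,200)),cv2.resize(b[135:235,205:310],(367,350),interpolation=2).copy() if 0 else cv2.copyMakeBorder(cv2.resize(b[135:235,205:310],(367,350)),0,0,0,273,0)]))
E
```

```text
32
contact_force: [4.2, 1.7, 5.1]
gripper_width: 32.0
grasp_force: 4.9
30
contact_force: [1.8, 2.3, 8.5]
gripper_width: 30.0
grasp_force: 10.4
jaw back/mean 47.8 35.6 177 handle x 6.9 slope 0.019
```

View pics/w4.png

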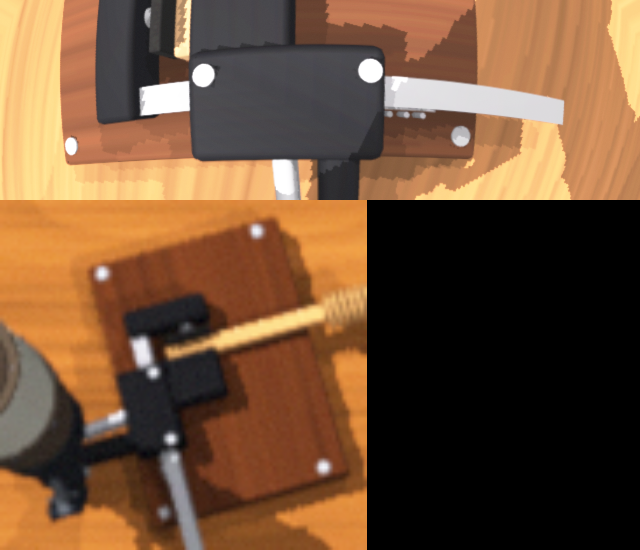

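The crop shows the handle pinched between the pad and the fixed jaw at (190,345), with the head hanging out to the right at (350,310). The trigger is held squeezed at about 10 N. I'll check it stays steady, then hand in.

```bash
echo '{"dx": [0,0,0,0,0,0],"dy": [0,0,0,0,0,0],"dz": [0,0,0,0,0,0],"ax": [0,0,0,0,0,0],"ay": [0,0,0,0,0,0],"az": [0,0,0,0,0,0]}' > m.json && python3 -m jog m.json; python3 -c "
from h import *
print(arm.job_done())"
```

```text
clock: 25.2
position: [506.0, 264.7, 30.4]
ee_rot: [0.794, -0.608, 0.0, -0.001]
contact_force: [1.4, 2.1, 8.6]
gripper_width: 30.1
grasp_force: 10.4
the job is handed in; nothing more can be done
None
```

I handed the job in at 25.2 s: the largest dipper lies flat on the clamp block with its head past the open edge, and the pad is pressing the handle with the trigger held squeezed at about 10 N (pad force estimated near 20 N, not measured; no verdict was returned).

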